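Shear the top board carrier off the stack onto the inspection stage

ROBOT

A 7-joint arm with a two-finger parallel gripper is mounted at the origin on the work surface. World frame = base frame: x ahead of the robot, y to its left, z up, the work surface at z = 0. Lengths are in m, angles in degrees, forces in N, time in s.
With the tool pointing down it reaches from about 0.425 to 0.875 m from the base axis. Payload 4.7 kg.
Tool frame: the origin (TCP) lies on the centre line of the jaws, within the pads' length; the fingertips stand 8 mm ahead of it and the grasp point (between the pads) lies 11 mm behind it; z points along the fingers, y is the direction in which the jaws open and shut (so a half turn about z gives the same grasp; the last joint's range is limited). The gripper opens to 87 mm and grips with 3 to 60 N. Pads are 19 mm wide; open, the fingers measure 117 mm over their backs; the gripper's body (75 mm by 190 mm) begins 51 mm behind the grasp point.
Start: joints at [-69.952, 18.392, -4.016, 83.108, 1.295, 78.541, -3.26], TCP at [0.214, 0.614, 0.231] pointing down, gripper open.
Joint ranges: [-163.93, 163.93], [-17.29, 119.83], [-79.2, 71.16], [3.27, 140.29], [-89.18, 269.18], [5.43, 117.66], [-154.24, 154.24]. Speed limits (degrees/s): [147.25, 147.25, 180, 180, 180, 180, 180].

INTERFACE

Orientations are given as [roll, pitch, yaw] about the fixed x, y, z axes, in that order (R = Rz(yaw) Ry(pitch) Rx(roll)).
In Python, from cell import env gives the robot as it stands. The module is installed in compiled form; this text tells all that it offers.
- The arm moves only by the tool move_arm, never from a script. Its argument "steps" is a list of rows, each a list of 2 entries, a list of its own where there are three numbers: the shift along the tool's x, y, z in m, then the turn about the tool's z in rad. A call has 1 to 20 rows; each row is the pose to reach, as a shift and turn from the pose commanded when the call began, along the tool's axes at that moment; what a row does not reach only later rows make up. A row lasts 1/8 s, in which the tool goes at most 62.5 mm and 10.7 degrees, less where a joint would pass 70% of its speed; a pose out of reach is approached as far as the arm can. A call with a gripper value outside its range is refused whole. "hand" is the closure, from -1 (fully open) to 1 (shut), set as the call begins (left out, the last holds). The fingers move at their own pace and stop on an object; "squeeze" is the grip in N (left out, the last holds). Time passes only in rows, so rows that repeat a pose let the fingers close. It gives the time, the measured TCP pose, the force and the opening at its end, in the units of the state.
- env.get_obs(): the state, without advancing time (a new reading comes with each control period).
- env.read_camera(name): name is "side" or "top" or "wrist"; returns (picture, depth): 384x512x3 uint8, red, green, blue; 384x512 float32, m along the optical axis (not along the pixel's ray), 0 where there is no reading.
- env.calibration(name): a dict with "intrinsics" (3x3 intrinsics, pixels), "D" ([k1, k2, p1, p2, k3] as OpenCV has them; the pictures are not rectified), "position" and "orientation" of the camera in the world; the wrist camera has in their place "mount" (4x4, takes a point from camera to tool coordinates, whose origin is the TCP and whose axes are the flange's). Camera axes: x right, y up, looking along -z (the intrinsics and any distortion apply to the point x, -y, -z); pixel columns grow to the right and rows downward; lengths in m; the calibration is good to about 2 mm. A picture is of the moment at which its call begins: read the wrist's pose just before it. calibration takes no time and is no camera call.
- env.sign_off(): hands the job in, once; it reports no verdict.
Trained networks look in the newest picture that a camera, given by its name, has taken for a name from the list of things; names that differ only in an ending like _2 or _b are one class to them, and where a whole thing is asked for, a point or a joint stands for the part that bears it (a point fixed in the world has none). Each returns a list of dicts, best first, with "conf" (0 to 1); they miss things now and then, are a little off and sometimes report something else, mostly with a low value. They report only what shows in the picture. A call takes as long as a camera call. They do not tell look-alikes from the thing itself.
- env.cut_out(camera, query): "region" (384x512 bool, what is visible of it) and "uv" ([column, row] in pixels, amid what is visible of it).
The state is a dict: "time_s": time; "qpos": joint angles; "joint_velocities": joint speeds; "effort": joint torques, N m; "tool_pos": TCP position; "tool_rot": TCP orientation; "force": force on the tool from outside, world axes, zero at the start; "wrist_torque": the same for the moment, N m; "grip_width": finger opening in m.
Only numpy, scipy, OpenCV 4.12 (cv2) and the standard library are available. Lean on these libraries where they do the work, as an engineer would, in place of code of your own. Each camera call takes 0.05 s, during which the arm holds its last target. There are 200 camera calls.

TASK

Slide the top board carrier sideways off the stack, without lifting it, straight across onto the inspection stage, and press it firmly but gently home against the blue end stop for a moment; then push it along the stop, away from the robot, and press it the same way against the orange back rail for a moment. Leave it lying square in that corner, touching both, with the other two carriers still neatly in place on their stand and everything else on the bench left alone.

Things in the scene. Friction and masses are not known exactly. Their poses are not given: they have to be found in the camera images.
- top_center (a point): centre (half-way up) of the TOP board carrier of the stack, the one to move: a flat black plate holding a green circuit board, 110 mm along its x, 100 mm along its y, 10 mm thick, z up, about 0.22 kg (0.17 to 0.29 kg); too wide to grasp across. It lies loose on the next one; its edges are square and full height, nothing stands above its top face.
- mid_center (a point): centre of the middle carrier of the stack, the same size, lying loose directly under the top one; must stay where it is.
- low_center (a point): centre of the lowest carrier, the same size, lying loose on the stand under the middle one; must stay where it is.
- feeder: the fixed grey stand under the stack, about 106 x 98 mm; origin under its centre at its foot, z up; its top is 40 mm above the origin, so the top carrier spans 60 to 70 mm above it. Its y axis points roughly towards the inspection stage.
- stage: the fixed inspection stage with a bare flat aluminium top and yellow base, 150 mm along its x and 140 mm along its y; origin under its centre, z up; its flat top is 58.5 mm above the origin, that is 1.5 mm below the underside of the top carrier. Its near edge (-y side) stands 6 to 14 mm from the stand. The -x and -y sides are open. A carrier seated against both stops has its centre at stage x = 5 mm, y = 5 mm, and its underside at 58.5 mm.
- end_stop: the rigid blue stop along the stage's +y side: 110 mm long, 8 mm high, 12 mm thick. Origin mid-length at the foot of its flat face, which looks to stage -y; axes as the stage. Stiff, so feel for it: the carrier must bear on it with 2 N or more and cracks above 20 N. Friction under the carrier eats up to some 5 N of a push at its edge: push with 8 to 10 N for half a second.
- back_rail: the rigid orange rail along the stage's +x side: 110 mm long, 8 mm high, 12 mm thick. Origin mid-length at the foot of its flat face, which looks to stage -x; axes as the stage. Stiff, with the same friction loss: bear on it with 2 N or more, push with 8 to 10 N for half a second; the carrier cracks above 20 N.
- meter_center (a point): bystander: the orange multimeter lying flat, 150 x 75 x 34 mm; point 17 mm above its underside; leave alone.
- wool_cup_center (a point): bystander: the black tip-cleaning cup, 66 mm across, 45 mm high; point 22 mm above its underside; leave alone.
- flux_jar_center (a point): bystander: the amber flux jar with a white cap, 52 mm across, 45 mm high; point 22 mm above its underside; leave alone.
- spool_center (a point): bystander: the blue solder spool standing on its flange, 56 mm across, 40 mm high; point 20 mm above its underside; leave alone.
- driver_center (a point): bystander: the red-handled screwdriver lying down; point 10 mm above its underside; leave alone.
- parts_tray_center (a point): bystander: the blue divided parts tray, 140 x 100 x 30 mm; point 15 mm above its underside; leave alone.
Not all that is in view belongs to the job. Leave any red look-alike of the part that bears top_center alone.

How it is judged (in metres and radians):
On the way, in this order (a step that is already met when the one before it is completed fails the run):
1. the top carrier lies flat on the stage, clear of the stack (z of top_center in the frame of stage between 0.0615 and 0.0655 m and angle between top_center's own z axis and vertical below 0.03 rad and y of top_center in the frame of stage above -0.0185 m), for 0.1 s.
2. it is pressed against the blue end stop with at least 2 N (contact force between top and end_stop above 2 N), for 0.2 s.
3. it is pressed against the orange back rail with at least 2 N (contact force between top and back_rail above 2 N), for 0.2 s.
At the end, for the whole second after the job is handed in: the carrier lies flat and at rest on the stage, square to it within 2 degrees and within 2.5 mm of home against both the end stop and the back rail; the two other carriers have not moved more than 4 mm from where they lay (z of top_center in the frame of stage between 0.0615 and 0.0655 m and x of top_center in the frame of stage between 0.0025 and 0.0075 m and y of top_center in the frame of stage between 0.0025 and 0.0075 m and angle between the x axis of top_center and the x axis of stage, either way round below 0.035 rad and linear speed of top below 0.01 m/s and distance of each of mid_center, low_center from where it was at the start of the episode below 0.004 m); the robot touches nothing.
It fails at once if a carrier left behind moves more than 4 mm (distance of any of mid_center, low_center from where it was at the start of the episode above 0.004 m).
It fails at once if the top carrier is lifted more than 5 mm or tipped more than 6 degrees (z of top_center in the frame of feeder above 0.07 m or angle between top_center's own z axis and vertical above 0.105 rad).
It fails at once if the carrier is pressed against a stop with more than 20 N (contact force between top and end_stop above 20 N or contact force between top and back_rail above 20 N).
It fails at once if a bystander is moved more than 10 mm (distance of any of meter_center, wool_cup_center, flux_jar_center, spool_center, driver_center, parts_tray_center from where it was at the start of the episode above 0.01 m).
It also fails if it takes over 64 s, if anything falls off the work surface, if the arm or the gripper's body presses on something with over 40 N, if the wrist force passes 120 N, or if a joint passes its speed limit or range.

## Working session

There is one attempt and no reset: what is moved stays moved. The work goes in short steps, Python scripts to look and compute and a tool call to move; the robot and the scene stay as the last step left them, time stands still between calls to the robot, and variables do not carry over. Pictures are saved under pics/ and viewed, about 8 in all and at most 12, crops included, and the job is handed in when it is done.

Besides the shell and the picture viewer there is one more tool, called after "Request:" as name([rows], argument=value, ...), one row to a line, values as JSON. move_arm: Moves the arm, as the interface text tells. Its arguments: {"type":"object","properties":{"steps":{"type":"array"},"hand":{"type":"number"},"squeeze":{"type":"number"}},"required":["steps"]}

```bash
mkdir -p pics; cat > h.py <<'E'
import numpy as np,cv2
from scipy.spatial.transform import Rotation as R
from cell import env
def pose(cal,obs=None):
    if 'mount' in cal:
        T=np.eye(4);T[:3,:3]=R.from_euler('xyz',obs['tool_rot'],degrees=True).as_matrix();T[:3,3]=obs['tool_pos'];return T@np.array(cal['mount'])
    T=np.eye(4);o=np.array(cal['orientation'])
    T[:3,:3]=o if o.shape==(3,3) else R.from_euler('xyz',o,degrees=True).as_matrix();T[:3,3]=cal['position'];return T
def cloud(name):
    obs=env.get_obs();img,d=env.read_camera(name);c=env.calibration(name);T=pose(c,obs)
    v,u=np.mgrid[:384,:512]
    p=cv2.undistortPoints(np.stack([u,v],-1).reshape(-1,1,2).astype(np.float64),np.array(c['intrinsics']),np.array(c['D'])).reshape(384,512,2)
    P=np.stack([p[...,0]*d,-p[...,1]*d,-d],-1)
    W=P@T[:3,:3].T+T[:3,3];W[d==0]=np.nan
    return img,W
E
python3 - <<'E'
from h import *
print(env.get_obs());
ims=[]
for n in ['top','side']:
    print(n,env.calibration(n))
    img,W=cloud(n);np.savez(n+'.npz',img=img,W=W)
    cv2.imwrite(f'pics/{n}.png',cv2.resize(img[...,::-1],(768,576)))
    for q in ['top_center','feeder','stage','end_stop','back_rail']:
        for r in env.cut_out(n,q)[:3]:
            m=r['region'];print(n,q,round(r['conf'],2),np.round(r['uv']),m.sum(),np.round(np.nanmedian(W[m],0),3))
E
```

```text
{'time_s': 0.0, 'qpos': array([-69.95167134,  18.43816953,  -4.01593166,  83.17311428,
         1.29515757,  78.53975698,  -3.26021113]), 'joint_velocities': array([ 0.00226771, -0.04344437,  0.05704735,  0.08418549,  0.01056176,
        0.04555892,  0.03690639]), 'effort': array([-1.03012204e-03, -4.91288996e+01, -4.04271148e-01, -3.12518191e+01,
       -6.39419211e-02,  4.39458154e-02,  2.20283305e-04]), 'tool_pos': array([0.2140696 , 0.61318915, 0.22948729]), 'tool_rot': array([-1.79894209e+02,  5.65169266e-03,  1.60761587e+02]), 'force': array([ 0.28506883, -0.1842074 , -0.23633709]), 'wrist_torque': array([-0.04449421,  0.02768357, -0.01079115]), 'grip_width': 0.08683387387396246}
top {'intrinsics': array([[358.50324778,   0.        , 252.53740194],
       [  0.        , 358.50324778, 193.12098966],
       [  0.        ,   0.        ,   1.        ]]), 'D': array([-0.09189208,  0.        ,  0.        ,  0.        ,  0.        ]), 'position': array([ 0.40473754, -0.01817562,  1.07394596]), 'orientation': array([  3.83499509,  -0.83702107, -88.46202514])}
top top_center 0.89 [315. 
[... 449 characters left out ...]
 0.        , 370.91856679, 191.43203871],
       [  0.        ,   0.        ,   1.        ]]), 'D': array([-0.07416152,  0.        ,  0.        ,  0.        ,  0.        ]), 'position': array([-0.03650416, -0.67946018,  0.55207406]), 'orientation': array([ 58.42788806,   1.36329002, -38.43179053])}
side top_center 0.72 [220. 329.] 3003 [ 0.172 -0.299  0.008]
side top_center 0.7 [300. 248.] 1562 [ 0.435 -0.229  0.008]
side top_center 0.64 [367. 194.] 913 [ 0.723 -0.19   0.008]
side feeder 0.88 [286. 206.] 533 [ 0.501 -0.105  0.018]
side stage 0.93 [250. 172.] 1886 [0.506 0.064 0.052]
side stage 0.69 [282. 202.] 206 [ 0.497 -0.106  0.039]
side end_stop 0.59 [144. 165.] 1087 [0.32  0.349 0.018]
```

View pics/top.png

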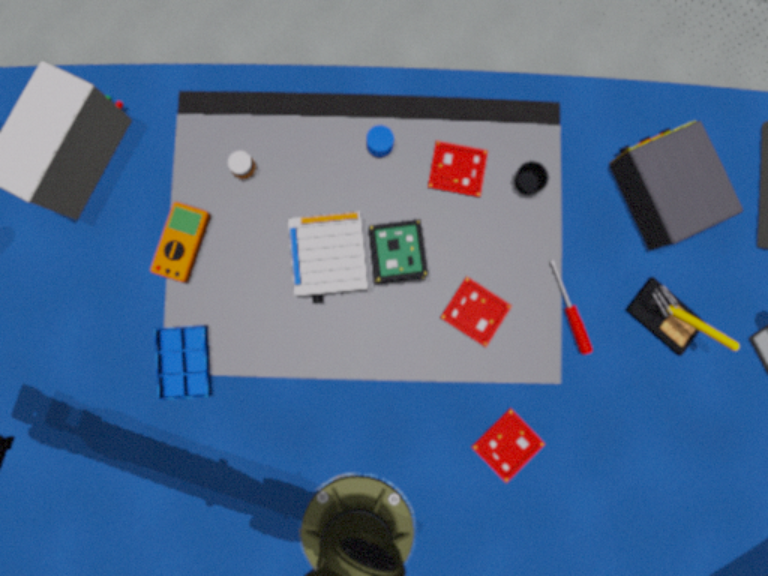

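View pics/side.png

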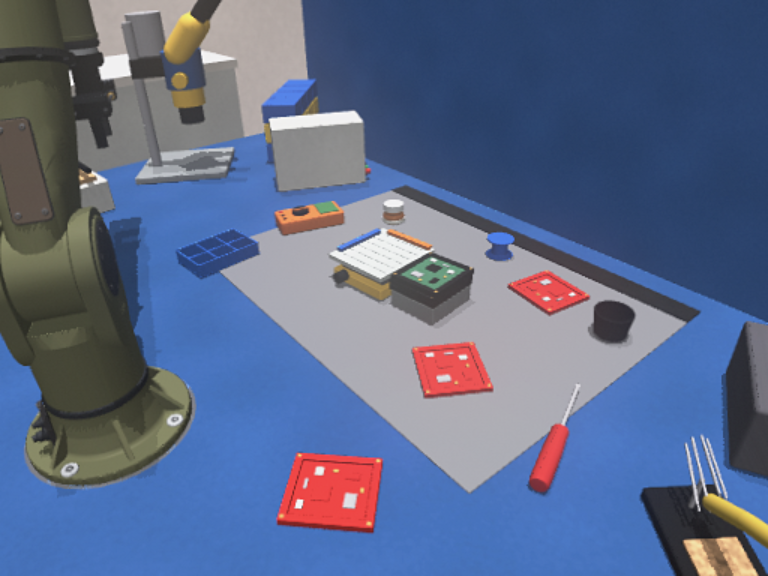

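The top picture shows the green-board carrier stack at (398,252) in the 768-px view. The stage is at (328,255), with its blue stop at (295,256) on the left and orange rail at (330,217) on the far side. Possible confusions are the red look-alikes at (458,168), (475,312) and (508,445), all on the bench and all red. I choose the green one on the stand and will look from close above.

Request:
move_arm([
  [[-0.02,-0.02,-0.02],0.05],
  [[-0.06,-0.05,-0.05],0.15],
  [[-0.1,-0.09,-0.08],0.3],
  [[-0.14,-0.13,-0.1],0.4],
  [[-0.18,-0.165,-0.12],0.5],
  [[-0.22,-0.2,-0.13],0.6],
  [[-0.26,-0.24,-0.13],0.7],
  [[-0.3,-0.275,-0.13],0.8],
  [[-0.34,-0.31,-0.13],0.9],
  [[-0.38,-0.35,-0.13],1.0],
  [[-0.42,-0.385,-0.13],1.1],
  [[-0.46,-0.42,-0.13],1.2],
  [[-0.49,-0.45,-0.13],1.22],
  [[-0.505,-0.465,-0.13],1.22],
  [[-0.51,-0.47,-0.13],1.22],
  [[-0.51,-0.47,-0.13],1.22],
  [[-0.51,-0.47,-0.13],1.22],
], hand=0.1)

```text
time_s: 2.72
tool_pos: [0.5406, 0.0034, 0.3606]
tool_rot: [-180.0, -0.0, 91.0]
force: [0.1, 0.2, -0.1]
grip_width: 0.0395
```

```bash
python3 - <<'E'
from h import *
o=env.get_obs();print(o['time_s'],o['tool_pos'],o['tool_rot'],o['qpos'],o['force'],o['grip_width'])
img,W=cloud('wrist');np.savez('w1.npz',img=img,W=W)
cv2.imwrite('pics/w1.png',cv2.resize(img[...,::-1],(768,576)))
for q in ['top_center','feeder','stage','end_stop','back_rail']:
    for r in env.cut_out('wrist',q)[:3]:
        m=r['region'];print(q,round(r['conf'],2),np.round(r['uv']),m.sum(),np.round(np.nanmedian(W[m],0),4))
        if r['conf']>.5: np.save('m_'+q+'.npy',m) if r is env else None
E
```

```text
2.725 [0.5406069  0.00342046 0.36058334] [-1.79997466e+02 -4.02986938e-02  9.09898052e+01] [-33.98427181   2.7672132   32.41608449  87.18926722  -1.52336772
  90.47613032  -0.62123234] [ 0.06526905  0.17647043 -0.09238007] 0.039473415306242605
top_center 0.93 [359. 226.] 643 [ 0.726  -0.1377  0.0093]
top_center 0.71 [ 57. 294.] 420 [ 0.1396 -0.2994  0.0091]
top_center 0.7 [260. 192.] 4368 [ 0.5508 -0.0593  0.0631]
feeder 0.74 [257. 158.] 149 [ 0.5423 -0.0129  0.0152]
feeder 0.27 [238. 165.] 123 [ 0.5166 -0.0159  0.054 ]
stage 0.73 [260. 104.] 10212 [0.5423 0.0773 0.0532]
end_stop 0.57 [256.  62.] 746 [0.5369 0.132  0.0611]
back_rail 0.69 [304. 109.] 639 [0.6088 0.0737 0.0609]
```

View pics/w1.png

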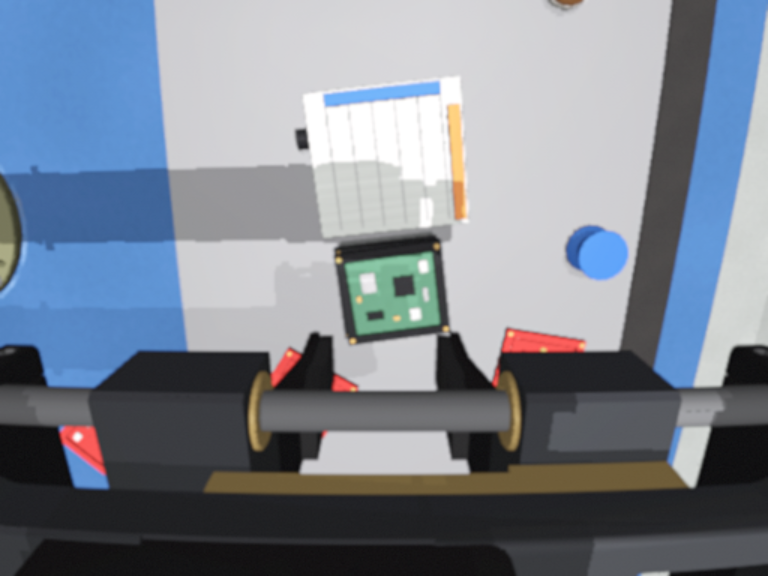

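The wrist view shows the carrier with the green board at (392,290), with all four corners visible. Above it is the stage, with the blue stop at (382,94) and the orange rail at (457,162). Next I fit rectangles to get the metric poses.

```bash
cat > fit.py <<'E'
from h import *
def rect(P):
    (c,s,a)=cv2.minAreaRect((P*1000).astype(np.float32)); 
    while a>45:a-=90
    while a<-45:a+=90
    return np.round(c,1),np.round(s,1),round(a,2)
E
python3 - <<'E'
from fit import *
for f in ['top','w1']:
    z=np.load(f+'.npz');img,W=z['img'].astype(int),z['W']
    H=W[...,2];hsv=cv2.cvtColor(z['img'],cv2.COLOR_RGB2HSV).astype(int)
    X,Y=W[...,0],W[...,1]
    roi=(X>.42)&(X<.68)&(Y>-.2)&(Y<.2)
    print(f,'mat z',np.round(np.nanmedian(H[(X>.45)&(X<.65)&(Y>-.3)&(Y<.25)&(np.abs(H)<.025)&(hsv[...,1]<40)]),4))
    hi=roi&(H>.035)&(H<.1)
    green=hi&(hsv[...,0]>50)&(hsv[...,0]<90)&(hsv[...,1]>60)
    blue=hi&(hsv[...,0]>100)&(hsv[...,0]<125)&(hsv[...,1]>120)
    orange=hi&(hsv[...,0]>8)&(hsv[...,0]<25)&(hsv[...,1]>150)&(Y>.0)
    stack=hi&(Y<0)&(hsv[...,2]<200)&(H>.05)
    stage=hi&(Y>.0)&(hsv[...,1]<40)&(hsv[...,2]>90)
    for n,m in dict(green=green,blue=blue,orange=orange,stack=stack,stage=stage).items():
        m=cv2.morphologyEx(m.astype(np.uint8),cv2.MORPH_OPEN,np.ones((2,2)))
        k,l,s,_=cv2.connectedComponentsWithStats(m);m=l==1+np.argmax(s[1:,4])
        print(n,m.sum(),rect(W[m][:,:2]),'z',np.round(np.percentile(H[m],[10,50,90]),4))
E
```

```text
top mat z 0.0013
green 797 (array([547.4, -68.3]), array([95.9, 81.1]), 10.62) z [nan nan nan]
blue 116 (array([532.1, 128.6]), array([104.9,   7.7]), 7.39) z [nan nan nan]
orange 117 (array([605.9,  65.6]), array([  8.8, 103.6]), 7.69) z [0.0564 0.0597 0.062 ]
stack 1415 (array([551.3, -69.5]), array([121.9, 110.8]), 8.95) z [nan nan nan]
stage 2107 (array([538.5,  68.9]), array([149. , 138.8]), 5.43) z [nan nan nan]
w1 mat z 0.0023
green 2322 (array([551.3, -64.8]), array([90.7, 81.1]), 9.84) z [nan nan nan]
blue 504 (array([537.3, 129.7]), array([105.7,   8.1]), 8.72) z [nan nan nan]
orange 103 (array([614.5,  34.5]), array([ 7.2, 34.2]), 7.57) z [nan nan nan]
stack 4165 (array([547.7, -64.2]), array([117.1, 147. ]), 13.8) z [nan nan nan]
stage 8256 (array([557.,  64.]), array([159.2, 151.5]), 12.81) z [nan nan nan]
```

```bash
cat >> fit.py <<'E'
def plane(name,z,obs):
    c=env.calibration(name);T=pose(c,obs)
    v,u=np.mgrid[:384,:512]
    p=cv2.undistortPoints(np.stack([u,v],-1).reshape(-1,1,2).astype(np.float64),np.array(c['intrinsics']),np.array(c['D'])).reshape(384,512,2)
    D=np.stack([p[...,0],-p[...,1],-np.ones((384,512))],-1)@T[:3,:3].T
    return T[:3,3]+D*((z-T[2,3])/D[...,2])[...,None],T
def big(m):
    k,l,s,_=cv2.connectedComponentsWithStats(m.astype(np.uint8));return l==1+np.argmax(s[1:,4])
def masks(img,X,Y):
    h,s,v=[a.astype(int) for a in cv2.split(cv2.cvtColor(img,cv2.COLOR_RGB2HSV))]
    roi=(X>.42)&(X<.68)&(Y>-.14)&(Y<.18)
    return dict(green=roi&(h>50)&(h<90)&(s>60),blue=roi&(Y>.0)&(h>100)&(h<125)&(s>120),orange=roi&(Y>0)&(h>8)&(h<25)&(s>150)&(v>90))
E
python3 - <<'E'
from fit import *
o=env.get_obs()
for f,n in [('top','top'),('w1','wrist')]:
  z=np.load(f+'.npz')
  for zz in (.064,.07):
    P,T=plane(n,zz,o);m=masks(z['img'],P[...,0],P[...,1])
    print(f,zz,'cam',np.round(T[:3,3],3))
    for k in m:
        mm=big(m[k]);Q=P[mm][:,:2];pc=np.linalg.svd(Q-Q.mean(0),full_matrices=False)[2][0]
        print('  ',k,mm.sum(),rect(Q),'pca',np.round(np.degrees(np.arctan2(pc[1],pc[0])),2))
# depth by region
z=np.load('w1.npz');H=z['W'][...,2];P,T=plane('wrist',.067,o);m=masks(z['img'],P[...,0],P[...,1])
for k in m: print(k,np.nanmedian(H[m[k]]),np.nanmean(H[m[k]]))
E
```

```text
top 0.064 cam [ 0.405 -0.018  1.074]
   green 803 (array([549.8, -65.2]), array([94.3, 82.3]), 9.63) pca -167.28
   blue 117 (array([534.2, 129.6]), array([103.6,   8.9]), 6.99) pca -172.77
   orange 117 (array([607.7,  68.2]), array([  9.2, 103.3]), 7.01) pca -82.94
top 0.07 cam [ 0.405 -0.018  1.074]
   green 803 (array([548.9, -64.9]), array([93.7, 81.8]), 9.63) pca -167.28
   blue 117 (array([533.4, 128.7]), array([103. ,   8.9]), 6.99) pca -172.77
   orange 117 (array([606.5,  67.7]), array([  9.1, 102.7]), 7.01) pca -82.94
w1 0.064 cam [0.54  0.082 0.515]
   green 2339 (array([550.8, -63.8]), array([91.6, 82.5]), 8.87) pca -165.92
   blue 507 (array([536.2, 130.7]), array([105.,   9.]), 7.1) pca -173.01
   orange 111 (array([613. ,  34.7]), array([ 7.1, 34.1]), 7.03) pca -84.31
w1 0.07 cam [0.54  0.082 0.515]
   green 2339 (array([550.6, -61.9]), array([90.4, 81.4]), 8.87) pca -165.92
   blue 507 (array([536.2, 130. ]), array([103.6,   8.9]), 7.1) pca -173.01
   orange 111 (array([612. ,  35.3]), array([ 7. , 33.6]), 7.03) pca -84.31
green 0.06241569338363198 0.06244692258178401
blue 0.06111248990281204 0.06111897919705205
orange 0.0610912808845169 0.061080592705012024
```

Results: stage yaw is about 7.0°, its centre about (0.541, 0.069), and the carrier sits at stage (-7, -134) mm. Depth puts the heights about 5 mm below nominal, so I'll feel for the carrier's top face first.

Request:
move_arm([
  [[-0.02,0.002,0.02],-0.03],
  [[-0.05,0.006,0.06],-0.08],
  [[-0.08,0.009,0.11],-0.105],
  [[-0.095,0.0115,0.16],-0.105],
  [[-0.099,0.0115,0.205],-0.105],
  [[-0.099,0.0115,0.24],-0.105],
  [[-0.099,0.0115,0.262],-0.105],
  [[-0.099,0.0115,0.271],-0.105],
  [[-0.099,0.0115,0.271],-0.105],
  [[-0.099,0.0115,0.271],-0.105],
  [[-0.099,0.0115,0.271],-0.105],
], hand=-0.5)

```text
time_s: 4.4
tool_pos: [0.5546, -0.097, 0.0906]
tool_rot: [179.9, 0.0, 96.9]
force: [-0.6, 0.1, -0.6]
grip_width: 0.0653
```

```bash
python3 - <<'E'
from h import *
o=env.get_obs();print(o['tool_pos'],o['tool_rot'],o['force'],o['grip_width'])
img,_=env.read_camera('side')
cv2.imwrite('pics/s2.png',cv2.resize(img[110:260,180:380,::-1],(800,600),interpolation=2))
E
```

```text
[ 0.55461306 -0.09696559  0.09062413] [1.79887692e+02 1.48132349e-03 9.68787582e+01] [-0.61615518  0.07990292 -0.64842588] 0.0653103908633487
```

View pics/s2.png

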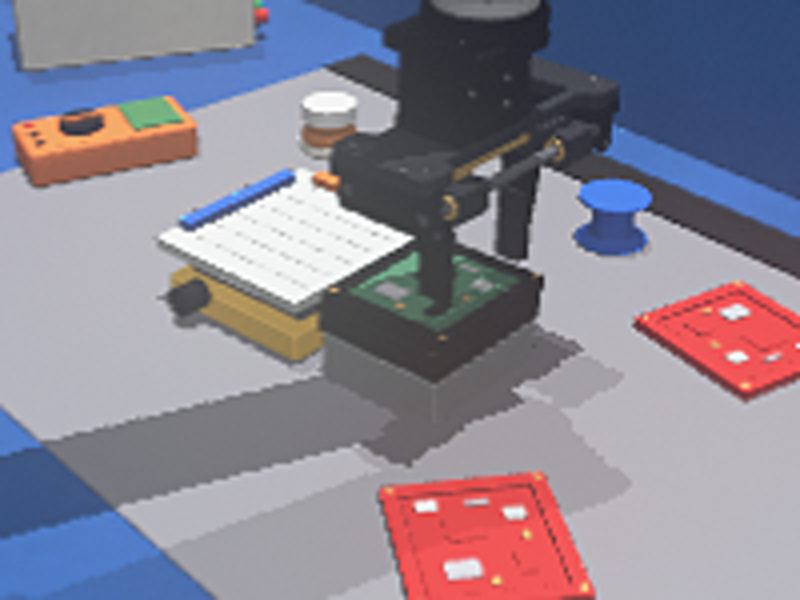

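The fingers are hovering over the near half of the green-board carrier, at crop (440,290). I'll shift back over its rim and descend in small feels.

Request:
move_arm([
  [[-0.008,0,0.003],0],
  [[-0.008,0,0.007],0],
  [[-0.008,0,0.009],0],
  [[-0.008,0,0.01],0],
  [[-0.008,0,0.01],0],
  [[-0.008,0,0.01],0],
])

```text
time_s: 5.2
tool_pos: [0.5549, -0.1047, 0.0796]
tool_rot: [180.0, -0.0, 96.9]
force: [0.1, 0.1, -0.2]
grip_width: 0.0651
```

Request:
move_arm([
  [[0,0,0.001],0],
  [[0,0,0.002],0],
  [[0,0,0.002],0],
])

```text
time_s: 5.58
tool_pos: [0.5547, -0.1048, 0.0774]
tool_rot: [-180.0, -0.0, 96.9]
force: [0.1, -0.2, 0.5]
grip_width: 0.0648
```

Request:
move_arm([
  [[0,0,0.0005],0],
  [[0,0,0.001],0],
  [[0,0,0.001],0],
])

```text
time_s: 5.95
tool_pos: [0.5548, -0.1049, 0.0765]
tool_rot: [180.0, -0.0, 96.9]
force: [0.1, 0.1, 0.3]
grip_width: 0.0654
```

Request:
move_arm([
  [[0,0,0.0005],0],
  [[0,0,0.001],0],
  [[0,0,0.001],0],
])

```text
time_s: 6.32
tool_pos: [0.5548, -0.1049, 0.0755]
tool_rot: [-180.0, -0.0, 96.9]
force: [1.1, -0.1, -0.3]
grip_width: 0.065
```

Request:
move_arm([
  [[0,0,0.0005],0],
  [[0,0,0.001],0],
  [[0,0,0.001],0],
])

```text
time_s: 6.7
tool_pos: [0.5548, -0.1048, 0.0745]
tool_rot: [-180.0, -0.0, 96.9]
force: [0.3, -0.1, -0.2]
grip_width: 0.0653
```

Request:
move_arm([
  [[0,0,0.0005],0],
  [[0,0,0.001],0],
  [[0,0,0.001],0],
])

```text
time_s: 7.08
tool_pos: [0.5548, -0.1048, 0.0735]
tool_rot: [-180.0, -0.0, 96.9]
force: [-0.5, -0.1, 0.2]
grip_width: 0.0652
```

Request:
move_arm([
  [[0,0,0.0005],0],
  [[0,0,0.001],0],
  [[0,0,0.001],0],
])

```text
time_s: 7.45
tool_pos: [0.5548, -0.1048, 0.0728]
tool_rot: [180.0, -0.0, 96.9]
force: [-0.4, -0.6, 1.8]
grip_width: 0.065
```

Contact at TCP z of about 0.073, so the top face is at about 0.065, matching the depth estimate. The whole fixture sits 5 mm low and the carrier spans 0.055 to 0.065. Now back off behind it and go down to tip z 0.059.

Request:
move_arm([
  [[0,0,-0.006],0],
  [[0,0,-0.014],0],
  [[-0.012,0,-0.015],0],
  [[-0.027,0,-0.015],0],
  [[-0.034,0,-0.015],0],
  [[-0.034,0,-0.015],0],
  [[-0.034,0,-0.011],0],
  [[-0.034,0,-0.004],0],
  [[-0.034,0,0.003],0],
  [[-0.034,0,0.0055],0],
  [[-0.034,0,0.0055],0],
  [[-0.034,0,0.0055],0],
])

```text
time_s: 8.95
tool_pos: [0.5591, -0.1386, 0.0672]
tool_rot: [180.0, 0.0, 96.9]
force: [1.2, 0.0, 0.9]
grip_width: 0.065
```

```bash
python3 - <<'E'
from h import *
o=env.get_obs();print(o['tool_pos'],o['tool_rot'],o['force'],o['grip_width'])
img,_=env.read_camera('side')
cv2.imwrite('pics/s3.png',cv2.resize(img[150:240,240:360,::-1],(800,600),interpolation=2))
E
```

```text
[ 0.55906734 -0.13863892  0.0672321 ] [1.79975587e+02 3.31879275e-03 9.68777980e+01] [1.17765046 0.042965   0.91011221] 0.06499485427532324
```

View pics/s3.png

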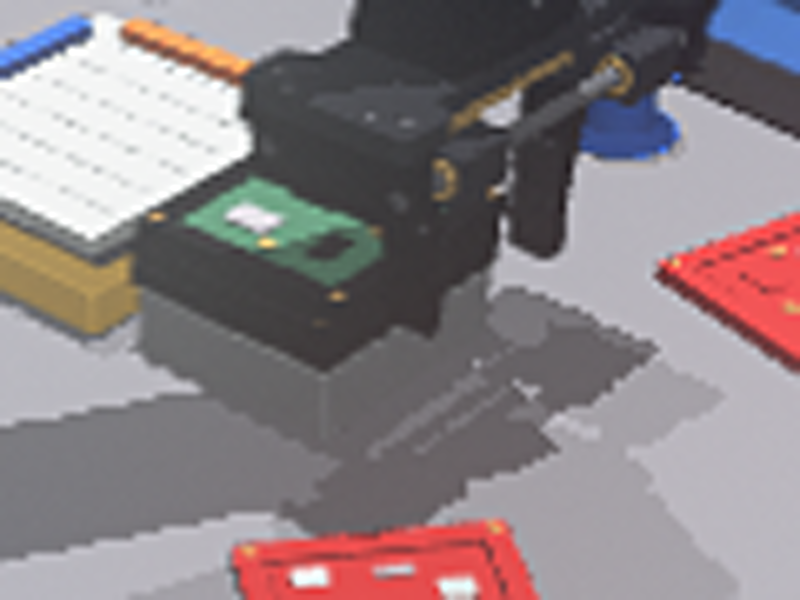

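The fingertip is seen standing behind the carrier's near edge, at crop (430,300), clear of the stack. Starting the push.

Request:
move_arm([
  [[0.003,0,0],0],
  [[0.006,0,0],0],
  [[0.009,0,0],0],
  [[0.011,0,0],0],
  [[0.013,0,0],0],
  [[0.015,0,0],0],
  [[0.017,0,0],0],
  [[0.019,0,0],0],
  [[0.021,0,0],0],
  [[0.023,0,0],0],
  [[0.025,0,0],0],
])

```text
time_s: 10.38
tool_pos: [0.5559, -0.1136, 0.0671]
tool_rot: [180.0, -0.0, 96.9]
force: [-0.3, -0.6, -0.2]
grip_width: 0.065
```

```bash
python3 - <<'E'
from fit import *
o=env.get_obs();print(o['tool_pos'],o['force'],o['grip_width'])
img,W=cloud('top');P,T=plane('top',.063,o)
m=masks(img,P[...,0],P[...,1]);g=big(m['green']);print(g.sum(),rect(P[g][:,:2]))
img,_=env.read_camera('side')
cv2.imwrite('pics/s4.png',cv2.resize(img[150:240,240:360,::-1],(800,600),interpolation=2))
E
```

```text
[ 0.55593815 -0.11363959  0.06706837] [-0.28724953 -0.60036754 -0.17763629] 0.06501515047146443
531 (array([550. , -48.7]), array([94.9, 73.2]), 5.98)
```

View pics/s4.png

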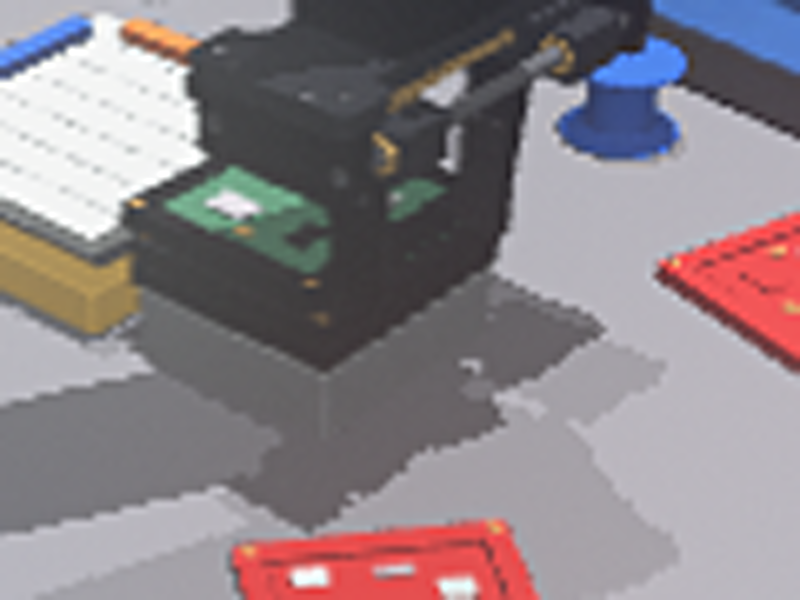

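The top carrier has slid about 9 mm toward the stage, and the lower pair has not moved (corner still at crop (325,365)). Continuing across.

Request:
move_arm([
  [[0.004,0,0],0],
  [[0.009,0,0],0],
  [[0.015,0,0],0],
  [[0.021,0,0],0],
  [[0.027,0,0],0],
  [[0.033,0,0],0],
  [[0.039,0,0],0],
  [[0.045,0,0],0],
  [[0.051,0,0],0],
  [[0.057,0,0],0],
  [[0.063,0,0],0],
  [[0.069,0,0],0],
  [[0.075,0,0],0],
  [[0.081,0,0],0],
  [[0.087,0,0],0],
  [[0.093,0,0],0],
  [[0.099,0,0],0],
  [[0.105,0,0],0],
  [[0.11,0,0],0],
  [[0.112,0,0],0],
])

```text
time_s: 12.98
tool_pos: [0.5425, -0.0021, 0.0671]
tool_rot: [180.0, -0.0, 96.9]
force: [-0.4, -0.5, -0.8]
grip_width: 0.0654
```

```bash
python3 - <<'E'
from fit import *
o=env.get_obs();print(o['tool_pos'],o['force'],o['grip_width'])
img,W=cloud('top');P,T=plane('top',.061,o)
m=masks(img,P[...,0],P[...,1]);g=big(m['green']);print(g.sum(),rect(P[g][:,:2]))
im2,_=env.read_camera('side')
a=cv2.resize(img[110:220,160:320],(400,275));b=cv2.resize(im2[120:230,200:360],(400,275))
cv2.imwrite('pics/s5.png',cv2.resize(np.hstack([a,b])[...,::-1],(800,275)))
E
```

```text
[ 0.54247017 -0.00214122  0.06708364] [-0.44005571 -0.54108908 -0.75912159] 0.06536241689309298
477 (array([547.7, -77.2]), array([94.8, 59.8]), 1.77)
```

View pics/s5.png

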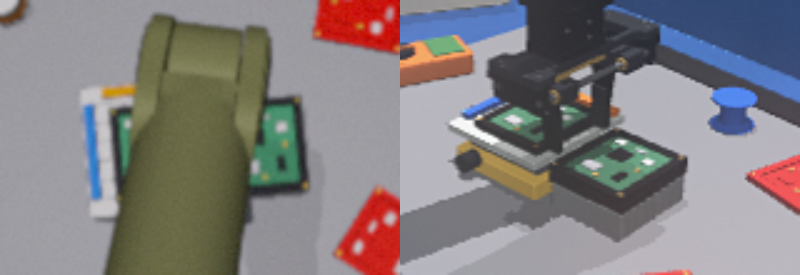

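The carrier is on the stage and the middle carrier stays squarely on the stand (left half, (275,140)). Now approaching the blue stop.

Request:
move_arm([
  [[0.002,0,0],0],
  [[0.004,0,0],0],
  [[0.006,0,0],0],
  [[0.008,0,0],0],
  [[0.01,0,0],0],
  [[0.011,0,0],0],
  [[0.0115,0,0],0],
  [[0.012,0,0],0],
])

```text
time_s: 14.08
tool_pos: [0.5411, 0.0092, 0.0671]
tool_rot: [180.0, 0.0, 96.9]
force: [0.5, -1.6, 0.2]
grip_width: 0.0655
```

Request:
move_arm([
  [[0.0005,0,0],0],
  [[0.001,0,0],0],
  [[0.001,0,0],0],
])

```text
time_s: 14.45
tool_pos: [0.5409, 0.0104, 0.0671]
tool_rot: [180.0, -0.0, 96.9]
force: [0.3, -1.3, 0.5]
grip_width: 0.065
```

Request:
move_arm([
  [[0.0005,0,0],0],
  [[0.001,0,0],0],
  [[0.001,0,0],0],
])

```text
time_s: 14.82
tool_pos: [0.5409, 0.0114, 0.0671]
tool_rot: [180.0, -0.0, 96.9]
force: [-0.5, -1.3, 1.0]
grip_width: 0.0654
```

Request:
move_arm([
  [[0.0005,0,0],0],
  [[0.001,0,0],0],
  [[0.001,0,0],0],
])

```text
time_s: 15.2
tool_pos: [0.5407, 0.0124, 0.0671]
tool_rot: [180.0, -0.0, 96.9]
force: [0.2, -0.8, 1.0]
grip_width: 0.065
```

Request:
move_arm([
  [[0.0005,0,0],0],
  [[0.001,0,0],0],
  [[0.001,0,0],0],
])

```text
time_s: 15.58
tool_pos: [0.5406, 0.0134, 0.0671]
tool_rot: [180.0, -0.0, 96.9]
force: [1.2, -1.9, 1.5]
grip_width: 0.0656
```

Request:
move_arm([
  [[0.0005,0,0],0],
  [[0.001,0,0],0],
  [[0.001,0,0],0],
])

```text
time_s: 15.95
tool_pos: [0.5405, 0.0141, 0.067]
tool_rot: [180.0, 0.0, 96.9]
force: [-0.4, -2.7, 2.2]
grip_width: 0.0652
```

Request:
move_arm([
  [[0.0005,0,0],0],
  [[0.0008,0,0],0],
  [[0.0008,0,0],0],
])

```text
time_s: 16.32
tool_pos: [0.5405, 0.0143, 0.0671]
tool_rot: [180.0, 0.1, 96.9]
force: [1.2, -5.2, 1.2]
grip_width: 0.0652
```

Bearing on the stop at about 5 N. Raising to about 9 N and holding.

Request:
move_arm([
  [[0.0004,0,0],0],
  [[0.0007,0,0],0],
  [[0.0007,0,0],0],
])

```text
time_s: 16.7
tool_pos: [0.5406, 0.0144, 0.0672]
tool_rot: [180.0, 0.1, 96.8]
force: [0.8, -7.0, 0.7]
grip_width: 0.0648
```

Request:
move_arm([
  [[0.0004,0,0],0],
  [[0.0006,0,0],0],
  [[0.0006,0,0],0],
  [[0.0006,0,0],0],
  [[0.0006,0,0],0],
  [[0.0006,0,0],0],
  [[0.0006,0,0],0],
])

```text
time_s: 17.58
tool_pos: [0.5406, 0.0145, 0.0671]
tool_rot: [180.0, 0.1, 96.8]
force: [1.6, -6.5, 1.1]
grip_width: 0.0652
```

Request:
move_arm([
  [[0.0004,0,0],0],
  [[0.0008,0,0],0],
  [[0.0008,0,0],0],
  [[0.0008,0,0],0],
  [[0.0008,0,0],0],
  [[0.0008,0,0],0],
])

```text
time_s: 18.32
tool_pos: [0.5407, 0.0145, 0.0672]
tool_rot: [179.9, 0.2, 96.8]
force: [1.9, -8.1, 0.0]
grip_width: 0.0652
```

Request:
move_arm([
  [[0.0003,0,0],0],
  [[0.0005,0,0],0],
  [[0.0005,0,0],0],
  [[0.0005,0,0],0],
  [[0.0005,0,0],0],
  [[0.0005,0,0],0],
])

```text
time_s: 19.08
tool_pos: [0.5407, 0.0146, 0.0672]
tool_rot: [179.9, 0.2, 96.8]
force: [2.4, -9.3, 0.2]
grip_width: 0.0653
```

About 9 N held for more than half a second. Backing off, lifting, turning 90° and going to the near (-x) side at hover height.

Request:
move_arm([
  [[-0.004,0,0],0],
  [[-0.01,0,0],0],
  [[-0.015,0,0],0],
  [[-0.015,0,-0.02],0],
  [[-0.015,0,-0.05],0],
  [[-0.01,-0.015,-0.07],0.15],
  [[0.0,-0.03,-0.08],0.3],
  [[0.01,-0.045,-0.08],0.47],
  [[0.025,-0.06,-0.08],0.64],
  [[0.04,-0.075,-0.08],0.81],
  [[0.05,-0.079,-0.08],0.98],
  [[0.0537,-0.079,-0.08],1.15],
  [[0.0537,-0.079,-0.08],1.32],
  [[0.0537,-0.079,-0.08],1.48],
  [[0.0537,-0.079,-0.08],1.569],
  [[0.0537,-0.079,-0.08],1.569],
  [[0.0537,-0.079,-0.08],1.569],
  [[0.0537,-0.079,-0.08],1.569],
], hand=-0.15)

```text
time_s: 21.32
tool_pos: [0.4552, 0.0616, 0.1471]
tool_rot: [-180.0, -0.0, 7.0]
force: [0.5, 0.2, -0.1]
grip_width: 0.0502
```

```bash
python3 - <<'E'
from fit import *
o=env.get_obs();print(o['tool_pos'],o['tool_rot'],o['force'],o['grip_width'],o['qpos'])
ex=np.array([.9925,.1219]);ey=np.array([-.1219,.9925]);c0=np.array([541.1,69.3])
ims=[]
for n in ['top','wrist']:
    img,W=cloud(n);P,T=plane(n,.061,o);ims.append(img)
    m=masks(img,P[...,0],P[...,1])
    for s in (1,-1):
        g=m['green']&((P[...,1]>0) if s>0 else (P[...,1]<0))
        if g.sum()>100:
            g=big(g);r=rect(P[g][:,:2]);d=r[0]-c0;print(n,s,g.sum(),r,'stage',d@ex,d@ey)
a=cv2.resize(ims[0][110:220,160:320],(400,300));b=cv2.resize(ims[1],(400,300))
cv2.imwrite('pics/s6.png',np.hstack([a,b])[...,::-1])
E
```

```text
[0.45515205 0.0615953  0.14707857] [-1.79986721e+02 -2.89599041e-03  7.02925147e+00] [ 0.53360309  0.18170092 -0.09127256] 0.05015063123034383 [-42.31986457  -2.62449647  30.85272376 116.27230021   1.458883
  65.98419818 -95.05811947]
top 1 152 (array([549.4,  47.4]), array([73.3, 26.1]), 8.11) stage 5.568139999999956 -22.747519999999994
top -1 768 (array([546.3, -63.5]), array([93.7, 82.2]), 7.35) stage -11.027320000000067 -132.43788
wrist 1 10476 (array([536.1,  76.3]), array([89.7, 80.4]), 7.02) stage -4.1092 7.557
wrist -1 8822 (array([547.8, -57.1]), array([87.2, 78.2]), 6.53) stage -8.758410000000067 -126.26873
```

View pics/s6.png

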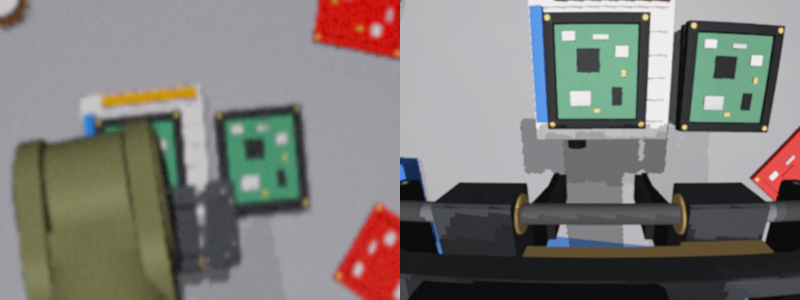

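The carrier sits flush on the blue stop (wrist half, (598,70)) at yaw 7.0°, and the stack's remaining two are intact. Descending on the near side, then pushing in +x.

Request:
move_arm([
  [[0,0,0.01],0],
  [[0,0,0.03],0],
  [[0,0,0.05],0],
  [[0,0,0.068],0],
  [[0,0,0.077],0],
  [[0,0,0.08],0],
  [[0,0,0.08],0],
  [[0.003,0,0.08],0],
  [[0.006,0,0.08],0],
  [[0.009,0,0.08],0],
  [[0.011,0,0.08],0],
  [[0.013,0,0.08],0],
  [[0.015,0,0.08],0],
  [[0.017,0,0.08],0],
  [[0.019,0,0.08],0],
  [[0.02,0,0.08],0],
  [[0.021,0,0.08],0],
  [[0.021,0,0.08],0],
])

```text
time_s: 23.68
tool_pos: [0.4761, 0.0641, 0.067]
tool_rot: [180.0, -0.0, 7.0]
force: [-1.0, -0.6, -0.9]
grip_width: 0.0499
```

Request:
move_arm([
  [[0.001,0,0],0],
  [[0.002,0,0],0],
  [[0.002,0,0],0],
])

```text
time_s: 24.05
tool_pos: [0.4782, 0.0644, 0.0671]
tool_rot: [-180.0, -0.0, 7.0]
force: [-1.0, -0.3, -0.3]
grip_width: 0.0499
```

Request:
move_arm([
  [[0.0005,0,0],0],
  [[0.001,0,0],0],
  [[0.001,0,0],0],
])

```text
time_s: 24.42
tool_pos: [0.4791, 0.0645, 0.0671]
tool_rot: [-180.0, -0.0, 7.0]
force: [-0.9, 0.4, -0.6]
grip_width: 0.0501
```

Request:
move_arm([
  [[0.0005,0,0],0],
  [[0.001,0,0],0],
  [[0.001,0,0],0],
])

```text
time_s: 24.8
tool_pos: [0.4801, 0.0646, 0.0671]
tool_rot: [-180.0, -0.0, 7.0]
force: [-0.9, -0.3, 0.5]
grip_width: 0.0502
```

Request:
move_arm([
  [[0.0005,0,0],0],
  [[0.001,0,0],0],
  [[0.001,0,0],0],
])

```text
time_s: 25.18
tool_pos: [0.4811, 0.0647, 0.0671]
tool_rot: [-180.0, -0.0, 7.0]
force: [-0.7, -0.0, 0.2]
grip_width: 0.05
```

Request:
move_arm([
  [[0.0005,0,0],0],
  [[0.001,0,0],0],
  [[0.001,0,0],0],
])

```text
time_s: 25.55
tool_pos: [0.4821, 0.0648, 0.0671]
tool_rot: [-180.0, -0.0, 7.0]
force: [-0.8, 0.8, 0.7]
grip_width: 0.0497
```

Request:
move_arm([
  [[0.0005,0,0],0],
  [[0.001,0,0],0],
  [[0.001,0,0],0],
])

```text
time_s: 25.92
tool_pos: [0.4825, 0.0649, 0.067]
tool_rot: [-180.0, 0.1, 7.0]
force: [-2.8, -1.2, 2.2]
grip_width: 0.0501
```

Contact with the rail. Ramping up in small steps.

Request:
move_arm([
  [[0.0004,0,0],0],
  [[0.0008,0,0],0],
  [[0.0008,0,0],0],
])

```text
time_s: 26.3
tool_pos: [0.4826, 0.0648, 0.0669]
tool_rot: [-180.0, 0.1, 7.0]
force: [-6.3, -0.4, 4.2]
grip_width: 0.0501
```

Request:
move_arm([
  [[0.0004,0,0],0],
  [[0.0007,0,0],0],
  [[0.0007,0,0],0],
  [[0.0007,0,0],0],
])

```text
time_s: 26.8
tool_pos: [0.4827, 0.0649, 0.0667]
tool_rot: [-180.0, 0.2, 7.0]
force: [-7.2, -0.5, 5.0]
grip_width: 0.0502
```

Request:
move_arm([
  [[0.0004,0,0],0],
  [[0.0007,0,0],0],
  [[0.0007,0,0],0],
  [[0.0007,0,0],0],
  [[0.0007,0,0],0],
  [[0.0007,0,0],0],
])

```text
time_s: 27.55
tool_pos: [0.4828, 0.0649, 0.0666]
tool_rot: [-180.0, 0.3, 7.0]
force: [-9.8, -1.0, 7.1]
grip_width: 0.0501
```

Request:
move_arm([
  [[0.0002,0,0],0],
  [[0.0002,0,0],0],
  [[0.0002,0,0],0],
  [[0.0002,0,0],0],
])

```text
time_s: 28.05
tool_pos: [0.4827, 0.0648, 0.0665]
tool_rot: [-180.0, 0.3, 7.0]
force: [-9.1, -1.6, 6.4]
grip_width: 0.0496
```

Request:
move_arm([
  [[-0.002,0,0],0],
  [[-0.005,0,0],0],
  [[-0.012,0,0],0],
  [[-0.018,0,0],0],
  [[-0.02,0,-0.02],0],
  [[-0.02,0,-0.05],0],
  [[-0.02,0,-0.08],0],
  [[-0.02,0,-0.1],0],
  [[-0.02,0,-0.1],0],
  [[-0.02,0,-0.1],0],
])

```text
time_s: 29.3
tool_pos: [0.4649, 0.0627, 0.1662]
tool_rot: [180.0, 0.1, 7.0]
force: [1.6, 0.4, 0.3]
grip_width: 0.0501
```

```bash
python3 - <<'E'
from fit import *
o=env.get_obs();print(o['time_s'],o['tool_pos'],o['tool_rot'],o['force'])
ex=np.array([.9925,.1219]);ey=np.array([-.1219,.9925]);c0=np.array([541.1,69.3])
img,W=cloud('wrist');P,T=plane('wrist',.061,o)
m=masks(img,P[...,0],P[...,1])
for k in ['green1','green-1','blue','orange']:
    g=m['green']&((P[...,1]>0) if k=='green1' else (P[...,1]<0)) if 'green' in k else m[k]
    g=big(g);r=rect(P[g][:,:2]);d=r[0]-c0;print(k,g.sum(),r,'stage',d@ex,d@ey)
cv2.imwrite('pics/s7.png',cv2.resize(img[:230,120:512],(800,470))[...,::-1])
E
```

```text
29.3 [0.46490307 0.06269988 0.16620837] [1.79997857e+02 5.01505509e-02 6.98386879e+00] [1.58428303 0.38959193 0.34498053]
green1 8963 (array([547.5,  77.5]), array([89.3, 80.5]), 6.9) stage 7.351579999999978 7.358340000000006
green-1 7528 (array([548.1, -57.4]), array([87.5, 78.5]), 6.54) stage -8.497229999999997 -126.60305
blue 1860 (array([535.9, 131.7]), array([107. ,  11.7]), 6.98) stage 2.445559999999953 62.56588
orange 36 (array([609.6,  26.6]), array([ 0.7, 17.2]), 7.96) stage 62.78112 -50.7299
```

View pics/s7.png

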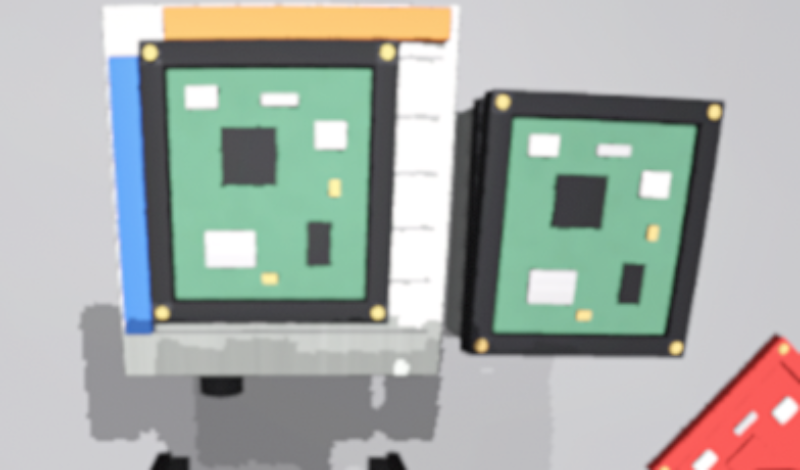

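The picture shows the carrier square in the corner, its edges closed up to both the blue stop (130,190) and the orange rail (300,38). The remaining two carriers are still on the stand at (590,225), and the gripper is clear. Handing in.

```bash
python3 -c "
from cell import env
print(env.sign_off())"
```

```text
the job is handed in; nothing more can be done
None
```

The top carrier now lies square in the corner of the inspection stage, against both the blue stop and the orange rail. The job is handed in, at 29.3 s on the robot clock; the sign-off gives no verdict.

- **Slide:** I pushed it across with the two open fingertips and did not lift it. The whole fixture sat about 5 mm lower than nominal (found by touch and by depth), so I set the push height from that.
- **Blue stop:** pressed at about 7 to 9 N for more than half a second.
- **Orange rail:** pressed at about 9 to 10 N for about 0.9 s. The fingers also bore down on the carrier with up to about 7 N here, but by the stated friction loss the rail still felt well over 2 N.
- **Final check:** carrier yaw is 6.9° against about 7.0° for the stage, with no gap visible at either stop. The gripper was clear at 0.166 m.
- **Other carriers and bystanders:** the two remaining carriers look untouched on their stand, seen with the wrist camera only. I did not measure how far they or the bystanders moved.
- **A check that disagreed:** the wrist camera put the carrier centre at stage (7.4, 7.4) mm instead of (5, 5). The blue stop also read 1.6 mm off its nominal spot, so most of this looks like camera and stage-pose error. The felt contacts with both stops point to a seated carrier.

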